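# Set the bead-wire winder to its start mark

### The job

Before a new wire is threaded, set the wire winder with the red wheel to its start position: turn the red wheel until the white line engraved on it faces the yellow pointer fixed at that winder's edge, then let go. Leave the winder with the blue wheel as it is, and do not disturb the wire spool, the bead jar or the pliers.

Things in the scene. Friction and masses are not known exactly. Their poses are not given: they have to be found in the camera images.
- red_wheel (a joint): Angle (rad) of the red wheel, a drum-shaped pulley lying flat, turning on an upright axle over a fixed grey base. 0 = the white line faces the yellow pointer; positive = counter-clockwise of it, seen from above. It starts between 0.6 and 1.4, so the short way is clockwise; end stops only at -3.1 and 3.1. Friction (about 2 N at the rim) holds it where it is left.
- red_axle (a point): Point on the red wheel's axis at rim-top height, 68 mm above the table; does not turn; z up, x towards the pointer. The wheel is open-topped: rim outer diameter 150 mm, inner 130 mm (wall 10 mm, can be pinched from above, one finger inside), drum floor 37 mm below the rim top, hub 26 mm wide and 8 mm high on it, foot flange 158 mm wide, 39 mm below the rim top. Base 18 mm high.
- red_mark (a point): Middle of the 7 mm wide white line where it crosses the rim top of the red wheel, 70 mm from the axis. Turns with the wheel. The line also runs over the drum's floor from hub to rim and down the rim's inner and outer faces.
- red_pointer (a point): Tip of the fixed yellow pointer of the red winder, 82 mm from the axis, top flush with the rim top. The arrow head is up to 20 mm wide; it and its 22 mm wide post reach from 82 to 104 mm from the axis and down to the base. A small brass wire eyelet sits on the base 60 mm beside the post, its top 33 mm below the rim top.
- blue_mark (a point): Middle of the white line on the rim top of the blue wheel of a second winder, alike but for the colour, with its own pointer; a bystander, which must not be turned.
- spool: Bystander: white plastic wire spool standing upright, 60 mm wide, 50 mm high; origin at the centre of its underside.
- jar: Bystander: closed amber bead jar with a white cap, 70 mm wide, 90 mm high; origin at the centre of its underside.
- pliers: Bystander: small pliers with red handles lying flat, 150 mm long, 50 mm wide, 12 mm high; origin between the handles on the underside, x towards the jaws.

How it is judged:
By the outcome, as a careful person would: the job done as asked, in the order asked, and still so for the second after the job is handed in, with the robot touching nothing.
It also fails if it takes over 35 s, if anything falls off the work surface, if the arm or the gripper's body presses on something with over 40 N, if the wrist force passes 120 N, or if a joint passes its speed limit or range.

### The arm

A 7-joint arm with a two-finger parallel gripper is mounted at the origin on the work surface. World frame = base frame: x ahead of the robot, y to its left, z up, the work surface at z = 0. Lengths are in m, angles in rad, forces in N, time in s.
With the tool pointing down it reaches from about 0.4 to 0.85 m from the base axis. Payload 10.4 kg.
Tool frame: the origin (TCP) lies midway between the tips of the shut fingers; the grasp point (between the pads) lies 19 mm behind it; z points along the fingers, y is the line along which they close (so a half turn about z gives the same grasp; the last joint's range is limited). The gripper opens to 87 mm and grips with 3 to 60 N. Pads are 19 mm wide; open, the fingers measure 117 mm over their backs; the gripper's body (75 mm by 190 mm) begins 51 mm behind the grasp point.
Start: joints at [1.283, 0.332, -0.065, 1.46, 0.022, 1.35, -0.088], TCP at [0.164, -0.603, 0.187] pointing down, gripper open.
Joint ranges: [-2.6, 2.6], [-0.5, 2.12], [-1.47, 1.34], [0.16, 2.42], [-1.27, 4.41], [0.06, 2.06], [-2.6, 2.6]. Speed limits (rad/s): [2.22, 2.22, 2.79, 2.79, 3.14, 3.14, 3.14].

### API

Orientations are given as a unit quaternion [x, y, z, w].
In Python, from bench import r gives the robot as it stands.
- The arm moves only by the tool arm_command, never from a script. Its argument "moves" is one flat list of numbers, 4 for each row, row after row: the shift along the tool's x, y, z in cm, then the turn about the tool's z in degrees. A call has 1 to 12 rows; each row shifts and turns the commanded pose from where the row before left it, along the tool's axes as they then stand; what a row does not reach is not made up. A row lasts 1/12 s, in which the tool goes at most 41.7 mm and 7.16 degrees, less where a joint would pass 70% of its speed; a pose out of reach is approached as far as the arm can. A call with a gripper value outside its range is refused whole. "fingers" is the opening in per cent of the stroke, from 0 (shut) to 100 (fully open), set as the call begins (left out, the last holds). The fingers move at their own pace and stop on an object; "squeeze" is the grip in N (left out, the last holds). Time passes only in rows, so rows that do not move let the fingers close. It gives the time, the measured TCP pose, the force, the opening and the grip force at its end, in the units of the state.
- r.read_state(): the state, without advancing time (a new reading comes with each control period).
- r.camera(name): name is "scene" or "top" or "wrist"; returns the picture (384x512x3 uint8, red, green, blue); there is no depth.
- r.camera_info(name): a dict with "fx", "fy", "cx", "cy" (pixels), "origin" and "attitude" of the camera in the world. Camera axes: x right, y up, looking along -z (the intrinsics and any distortion apply to the point x, -y, -z); pixel columns grow to the right and rows downward; lengths in m; the calibration is good to about 2 mm. A picture is of the moment at which its call begins: read the wrist's pose just before it. camera_info takes no time and is no camera call; for the wrist camera it gives the pose at the moment of the call.
- r.close_job(): hands the job in; it is judged then, once.
The state is a dict: "time": time; "joint_positions": joint angles; "joint_vel": joint speeds; "joint_torque": joint torques, N m; "ee_pos": TCP position; "eef_rot": TCP orientation; "ft_force": force on the tool from outside, world axes, zero at the start; "torque": the same for the moment, N m; "width": finger opening in m; "grip_force": force on a finger pad.
Only numpy, scipy, OpenCV 4.12 (cv2) and the standard library are available. Lean on these libraries where they do the work, as an engineer would, in place of code of your own. Each camera call takes 0.05 s, during which the arm holds its last target. There are 200 camera calls.

## Working session

There is one attempt and no reset: what is moved stays moved. The work goes in short steps, Python scripts to look and compute and a tool call to move; the robot and the scene stay as the last step left them, time stands still between calls to the robot, and variables do not carry over. Pictures are saved under pics/ and viewed, at most 10 in all, crops included, and the job is handed in when it is done.

Besides the shell and the picture viewer there is one more tool, called after ">>>" as name(argument=value, ...) on one line, values as JSON. arm_command: Moves the arm, as the interface text tells. Its arguments: {"type":"object","properties":{"moves":{"type":"array"},"fingers":{"type":"number"},"squeeze":{"type":"number"}},"required":["moves"]}

```bash
mkdir -p pics; ls; python3 - <<'E'
from bench import r
import cv2
s=r.read_state(); print(s)
for n in("scene","top"):
    cv2.imwrite(f"pics/{n}0.png",r.camera(n)[:,:,::-1]); print(n,r.camera_info(n))
print(r.camera_info("wrist"))
E
```

```text
pics
{'time': 0.0, 'joint_positions': array([ 1.28336852,  0.33283376, -0.06473222,  1.46093083,  0.02160689,
        1.3499135 , -0.08849009]), 'joint_vel': array([-1.46278710e-04,  2.24622099e-03,  4.02178712e-04, -1.15612891e-03,
       -4.21824862e-04, -3.40396638e-04,  1.36702537e-05]), 'joint_torque': array([ 1.10611763e-03, -6.23245597e+01,  2.50128529e-02, -3.89888227e+01,
       -6.14255201e-02,  3.96992464e-02,  9.35988123e-05]), 'ee_pos': array([ 0.16348349, -0.60278722,  0.18628287]), 'eef_rot': array([ 9.91241706e-01,  1.32058315e-01, -1.22322214e-04, -6.83847232e-04]), 'ft_force': array([-0.05993537, -0.26066407,  0.76363647]), 'torque': array([-0.01259625,  0.02400936,  0.02049685]), 'grip_force': 0.0, 'width': 0.0870382928685036}
scene {'fx': 359.74641091716455, 'fy': 359.74641091716455, 'cx': 256.5565670527428, 'cy': 192.1561602952674, 'origin': array([ 1.35144734, -0.1583691 ,  0.82894266]), 'attitude': array([0.28172717, 0.26791147, 0.64886772, 0.65408251])}
top {'fx': 449.4710000239097, 'fy': 449.4710000239097, 'cx': 256.3380182060209, 'cy': 196.06936530960047, 'origin': array([ 0.41986221, -0.15137743,  1.33104741]), 'attitude': array([-0.0597904 ,  0.04519108,  0.7091263 , -0.70108684])}
{'fx': 322.1109785541743, 'fy': 322.1109785541743, 'cx': 250.48958956552383, 'cy': 193.9726730175736, 'origin': array([ 0.23577505, -0.58349608,  0.38492898]), 'attitude': array([-0.10869981,  0.0840909 , -0.60128148,  0.78713001])}
```

View pics/top0.png

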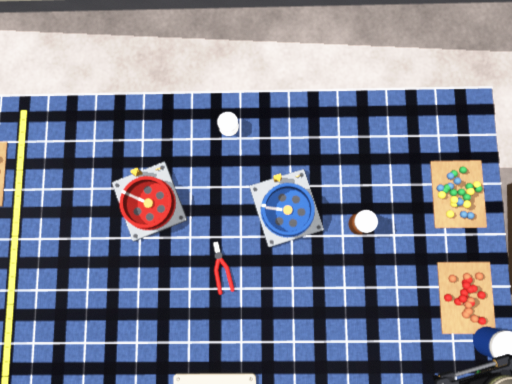

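View pics/scene0.png

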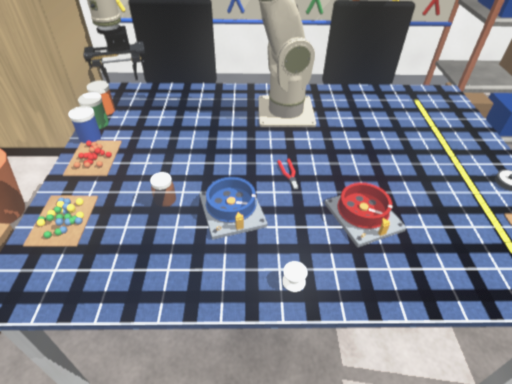

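The top view shows the red wheel at about (147,203), its pointer at (136,171) and its line running left to (121,195). The blue winder is at (288,210), spool at (228,124), jar at (365,222) and pliers at (223,268). The scene view agrees with this layout.

```bash
cat > h.py <<'E'
from bench import r
import numpy as np, cv2
from scipy.spatial.transform import Rotation as R
def px2w(ci,uv,z):
    uv=np.atleast_2d(uv).astype(float)
    d=np.c_[(uv[:,0]-ci['cx'])/ci['fx'],-(uv[:,1]-ci['cy'])/ci['fy'],-np.ones(len(uv))]
    d=R.from_quat(ci['attitude']).apply(d); o=ci['origin']
    return o+d*((z-o[2])/d[:,2])[:,None]
def w2px(ci,p):
    c=R.from_quat(ci['attitude']).inv().apply(np.atleast_2d(p)-ci['origin'])
    return np.c_[ci['cx']+ci['fx']*c[:,0]/-c[:,2],ci['cy']-ci['fy']*c[:,1]/-c[:,2]]
def tool(p):
    s=r.read_state(); return R.from_quat(s['eef_rot']).inv().apply(np.asarray(p)-s['ee_pos'])
E
python3 - <<'E'
from h import *
ci=r.camera_info("top")
for n,uv,z in[("hub",(148,203),.039),("ptr tip",(138,175),.068),("mark",(121,194),.068),("bluehub",(288,210),.039),("spool",(228,118),.05),("jar",(367,221),.09),("pl",(216,245),.01),("pl2",(227,292),.01)]:
    print(n,px2w(ci,uv,z).round(3))
s=r.read_state();print(R.from_quat(s['eef_rot']).as_matrix().round(3))
im=cv2.imread("pics/top0.png")[140:260,90:220]
cv2.imwrite("pics/c0.png",cv2.resize(im,None,fx=5,fy=5,interpolation=cv2.INTER_CUBIC))
E
```

```text
hub [[0.597 0.191 0.039]]
ptr tip [[0.675 0.214 0.068]]
mark [[0.62  0.261 0.068]]
bluehub [[ 0.572 -0.217  0.039]]
spool [[ 0.847 -0.044  0.05 ]]
jar [[ 0.532 -0.431  0.09 ]]
pl [[ 0.474 -0.005  0.01 ]]
pl2 [[ 0.339 -0.038  0.01 ]]
[[ 0.965  0.262 -0.   ]
 [ 0.262 -0.965  0.001]
 [-0.    -0.001 -1.   ]]
```

View pics/c0.png

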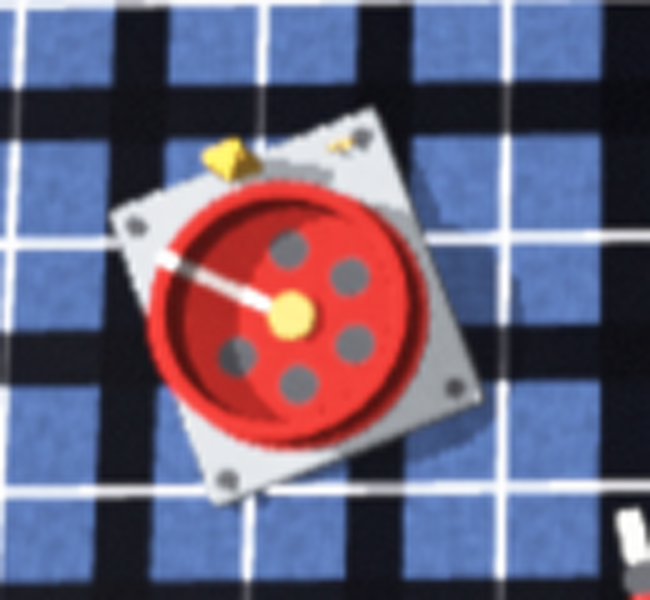

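The crop shows the white line from the hub (290,315) to the rim at about (165,258). The pointer tip is near (240,178) and the eyelet near (345,143), so the line is roughly 50° counter-clockwise of the pointer. I'll swing over to the near side of the wheel and look from there.

>>> arm_command(moves=[4.1,-0.2,0,-3.8,4.1,-0.2,0,-3.8,4.1,-0.2,0,-3.8,4.1,-0.2,0,-3.8,4.1,-0.2,0,-3.8,4.1,-0.2,0,-3.8,4.1,-0.2,0,-3.8,4.1,-0.2,0,-3.8,4.1,-0.2,0,-3.8,4.1,-0.2,0,-3.8,4.1,-0.2,0,-3.8,4.1,-0.2,0,-3.8], fingers=50)

```text
time: 1.1
ee_pos: [0.538, -0.3004, 0.1866]
eef_rot: [0.862, 0.507, -0.0, -0.0]
ft_force: [1.0, -0.9, -0.6]
width: 0.0435
grip_force: 0.0
```

>>> arm_command(moves=[4.1,-0.3,-0.3,-4,4.1,-0.3,-0.3,-4,4.1,-0.3,-0.3,-4,4.1,-0.3,-0.3,-4,4.1,-0.3,-0.3,-4,4.1,-0.3,-0.3,-4,4.1,-0.3,-0.3,-4,4.1,-0.3,-0.3,-4,4.1,-0.3,-0.3,-4,4.1,-0.3,-0.3,-4,0,0,0,0,0,0,0,0])

```text
time: 2.1
ee_pos: [0.5857, 0.1009, 0.2171]
eef_rot: [0.636, 0.772, 0.0, -0.0]
ft_force: [0.6, -1.4, 0.1]
width: 0.0435
grip_force: 0.0
```

```bash
python3 - <<'E'
from h import *
s=r.read_state(); print(s['time'],s['ee_pos'],R.from_quat(s['eef_rot']).as_matrix().round(3).tolist(),s['joint_positions'].round(2),s['width'])
ci=r.camera_info("wrist"); im=r.camera("wrist")
print(ci['origin'],px2w(ci,(256,192),.068), w2px(ci,[.597,.191,.039]))
cv2.imwrite("pics/w1.png",im[:,:,::-1])
E
```

```text
2.1 [0.58571062 0.10086965 0.21714062] [[-0.192, 0.981, -0.0], [0.981, 0.192, 0.001], [0.001, 0.0, -1.0]] [ 0.31  0.33 -0.71  1.47  0.21  1.42 -0.2 ] 0.04353870740321832
[0.57211665 0.17369642 0.41578382] [[0.59618466 0.08133178 0.068     ]] [[275.75731022  92.27996039]]
```

View pics/w1.png

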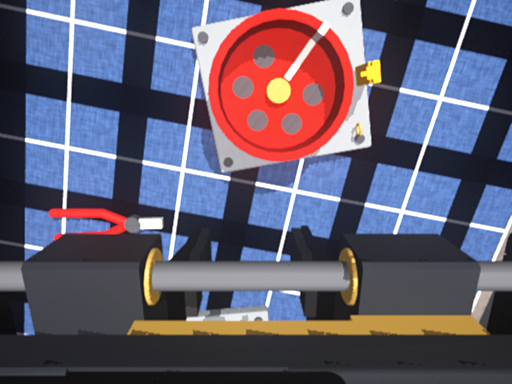

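The wrist view shows the hub at (279,91), the line running to about (328,25) and the pointer tip near (360,72). The eyelet is at (358,131), and the pliers lie well clear.

```bash
cat >> h.py <<'E'
from scipy.optimize import least_squares
def measure(name="wrist",hub=(279,91),save=None):
    ci=r.camera_info(name); im=r.camera(name)
    if save: cv2.imwrite(save,im[:,:,::-1])
    hsv=cv2.cvtColor(im,cv2.COLOR_RGB2HSV); H,S,V=cv2.split(hsv)
    v,u=np.mgrid[:im.shape[0],:im.shape[1]]
    yel=(H>18)&(H<35)&(S>90)&(V>120)
    def blobs(m):
        n,l,st,c=cv2.connectedComponentsWithStats(m.astype(np.uint8)); 
        return [(l==i,st[i,4],c[i]) for i in range(1,n) if st[i,4]>15]
    B=blobs(yel); hb=min(B,key=lambda b:np.hypot(*(b[2]-hub)))
    ax=px2w(ci,hb[2],.039)[0]
    # rim outer contour
    red=(((H<8)|(H>172))&(S>130)&(V>60)).astype(np.uint8)
    cs=cv2.findContours(red,cv2.RETR_EXTERNAL,cv2.CHAIN_APPROX_NONE)[0]
    c=max(cs,key=cv2.contourArea)[:,0]; P=px2w(ci,c,.068)[:,:2]
    f=lambda q:np.hypot(*(P-q[:2]).T)-.075
    q=least_squares(f,ax[:2],loss='soft_l1',f_scale=.001)
    print("hub axis",ax[:2].round(4),"rim axis",q.x.round(4),"resid",np.abs(q.fun).mean().round(4))
    W=px2w(ci,np.c_[u.ravel(),v.ravel()],.031)[:,:2].reshape(*u.shape,2)-ax[:2]
    rr=np.hypot(W[...,0],W[...,1])
    m=(S<110)&(V>150)&(rr>.018)&(rr<.055)
    t=np.arctan2(W[...,1],W[...,0])[m]; a1=np.arctan2(np.median(np.sin(t)),np.median(np.cos(t)))
    W2=px2w(ci,np.c_[u.ravel(),v.ravel()],.068)[:,:2].reshape(*u.shape,2)-q.x; r2=np.hypot(W2[...,0],W2[...,1])
    m2=(S<110)&(V>150)&(r2>.066)&(r2<.074); t=np.arctan2(W2[...,1],W2[...,0])
    m2&=np.abs(t-a1)<.3; a2=np.median(t[m2]) if m2.any() else np.nan
    yp=[b for b in B if b[1]>60 and .07<np.hypot(*(px2w(ci,b[2],.068)[0,:2]-q.x))<.115]
    print("line floor",np.degrees(a1).round(2),m.sum(),"line rim",np.degrees(a2).round(2),m2.sum())
    for b in yp:
        Wp=W2[b[0]]; rp=np.hypot(*Wp.T); tip=Wp[rp<rp.min()+.003].mean(0)
        print("ptr tip r",rp.min().round(4),"ang",np.degrees(np.arctan2(tip[1],tip[0])).round(2),"centroid ang",np.degrees(np.arctan2(*Wp.mean(0)[::-1])).round(2),b[1],b[2].round(0))
    # base plate edge directions at z=.018
    return q.x
E
python3 - <<'E'
from h import *
measure()
measure("top",(148,203))
E
```

```text
hub axis [0.5992 0.1937] rim axis [0.5985 0.1921] resid 0.0144
line floor 6.72 683 line rim nan 0
ptr tip r 0.0825 ang 22.11 centroid ang 22.04 360 [372.  68.]
hub axis [ 0.6676 -0.1867] rim axis [ 0.2958 -0.7447] resid 0.0115
line floor -109.73 308 line rim nan 0
```

```bash
sed -i 's/(S<110)&(V>150)/(S<90)\&(V>185)/g; s/c=max(cs,key=cv2.contourArea)\[:,0\]/c=cv2.convexHull(max(cs,key=cv2.contourArea))[:,0]/' h.py
python3 - <<'E'
from h import *
a=measure()
ci=r.camera_info("wrist"); d=px2w(ci,[(328,25),(300,62)],.068)[0,:2]-a
print(np.degrees(np.arctan2(d[1],d[0])),np.hypot(*d))
for phi in(220,223):
    p=np.radians(phi); print(phi,tool([a[0]+.07*np.cos(p),a[1]+.07*np.sin(p),.045]))
E
```

```text
hub axis [0.5992 0.1937] rim axis [0.5994 0.1937] resid 0.0009
line floor 65.61 268 line rim 65.83 82
ptr tip r 0.0813 ang 21.39 centroid ang 21.35 364 [372.  65.]
60.50562169323646 0.07028984738834539
220 [ 0.05974049 -0.03051101  0.17157611]
223 [ 0.05659589 -0.02862898  0.17157681]
```

The axis is at (0.5993, 0.1937). The line sits at 65.7° and the pointer at about 21.7°, so the wheel needs about 44° clockwise. I'll pinch the near rim at 220°.

>>> arm_command(moves=[3,-1.5,1,0,3,-1.5,1,0,0,0,2,-7,0,0,2,-7,0,0,2,-7,0,0,2,-7,0,0,2,-1,0,0,1,0,0,0,0,0])

```text
time: 3.05
ee_pos: [0.5448, 0.1492, 0.0847]
eef_rot: [0.426, 0.905, -0.001, -0.002]
ft_force: [-0.4, -1.2, 0.0]
width: 0.0434
grip_force: 0.0
```

```bash
python3 - <<'E'
from h import *
s=r.read_state(); y=R.from_quat(s['eef_rot']).as_matrix()[:,1]
phi=np.degrees(np.arctan2(y[1],y[0]))+180
d=s['ee_pos'][:2]-[.5993,.1937]
print(s['time'],s['ee_pos'],phi,np.degrees(np.arctan2(*d[::-1]))+360,np.hypot(*d),s['ft_force'])
E
```

```text
3.05 [0.54483479 0.14923712 0.08471461] 219.57415175314992 219.22660918029413 0.0703093695584897 [-0.38218256 -1.159332    0.03295858]
```

>>> arm_command(moves=[0,0,1.4,0,0,0,1.4,0,0,0,1.3,0,0,0,0,0])

```text
time: 3.38
ee_pos: [0.5444, 0.1502, 0.0432]
eef_rot: [0.425, 0.905, -0.001, -0.001]
ft_force: [0.6, -0.6, -1.0]
width: 0.0437
grip_force: 0.0
```

>>> arm_command(moves=[0,0,0,0,0,0,0,0,0,0,0,0,0,0,0,0,0,0,0,0,0,0,0,0,0,0,0,0,0,0,0,0], fingers=0, squeeze=15)

```text
time: 4.05
ee_pos: [0.5459, 0.151, 0.0461]
eef_rot: [0.424, 0.905, 0.0, 0.0]
ft_force: [0.0, 0.3, 0.2]
width: 0.0021
grip_force: 0.0
```

The fingers shut to 2 mm with no grip force, so the rim was not caught. I'll look at why.

```bash
python3 - <<'E'
from h import *
print(r.read_state())
im=r.camera("scene")[:,:,::-1][150:260,290:440]
w=r.camera("wrist")[:,:,::-1]
im=cv2.resize(im,(512,375),interpolation=cv2.INTER_CUBIC)
cv2.imwrite("pics/m2.png",np.hstack([cv2.resize(im,(400,300)),cv2.resize(w,(400,300))]))
E
```

```text
{'time': 4.05, 'joint_positions': array([ 0.28024294,  0.43576109, -0.76764988,  1.74716554,  0.33627224,
        1.09482966,  0.09677434]), 'joint_vel': array([-0.00041733,  0.00182057,  0.00081507,  0.00150007,  0.00033376,
        0.00029908, -0.00065302]), 'joint_torque': array([-1.85495621e-03, -5.44582701e+01, -1.07404375e+01, -3.35639191e+01,
       -4.93560161e-02,  4.55277634e-02,  4.20281751e-06]), 'ee_pos': array([0.54594481, 0.15095972, 0.0461492 ]), 'eef_rot': array([4.24453472e-01, 9.05449742e-01, 1.12936489e-05, 1.23834746e-04]), 'ft_force': array([0.03016045, 0.3186078 , 0.1822055 ]), 'torque': array([ 0.01056623, -0.141012  ,  0.0396921 ]), 'grip_force': 0.0, 'width': 0.0021475394406042262}
```

View pics/m2.png

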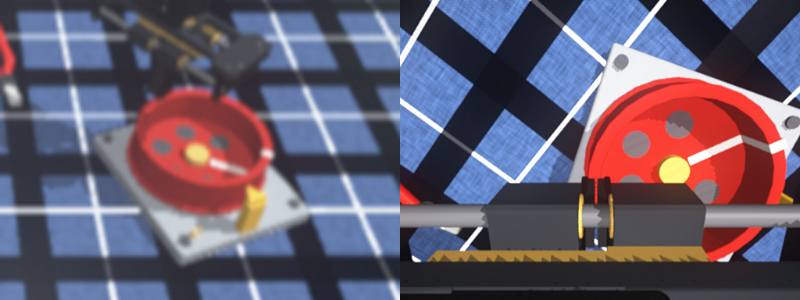

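```bash
python3 - <<'E'
from h import *
w=r.camera("wrist")[:,:,::-1][210:330,170:330]
t=r.camera("scene")[:,:,::-1][140:220,315:405]
cv2.imwrite("pics/m3.png",np.hstack([cv2.resize(w,(400,300),interpolation=cv2.INTER_CUBIC),cv2.resize(t,(400,300),interpolation=cv2.INTER_CUBIC)]))
print(r.read_state()['width'])
E
```

```text
0.00017566443313396594
```

View pics/m3.png

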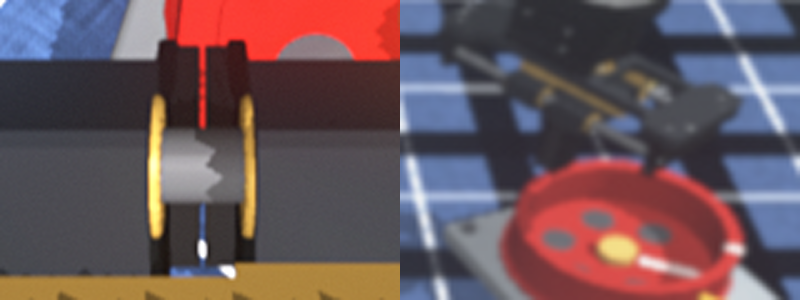

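```bash
python3 - <<'E'
from h import *
s=r.read_state(); p=s['ee_pos']; M=R.from_quat(s['eef_rot'])
for n in("scene","wrist","top"):
    ci=r.camera_info(n)
    print(n,w2px(ci,[p,p+M.apply([0,0,-.019]),p+M.apply([0,0,-.07]),[.5993+.07*np.cos(3.84),.1937+.07*np.sin(3.84),.068]]).round(0).tolist())
print(s['width'],p)
im=r.camera("scene")[:,:,::-1][150:225,310:410]; cv2.imwrite("pics/m4.png",cv2.resize(im,(800,600),interpolation=cv2.INTER_LANCZOS4))
E
```

```text
scene [[348.0, 192.0], [349.0, 187.0], [352.0, 175.0], [348.0, 187.0]]
wrist [[250.0, 221.0], [250.0, 232.0], [249.0, 276.0], [247.0, 236.0]]
top [[161.0, 220.0], [159.0, 220.0], [155.0, 218.0], [160.0, 219.0]]
0.00017566443313396594 [0.54588191 0.15096957 0.04602796]
```

View pics/m4.png

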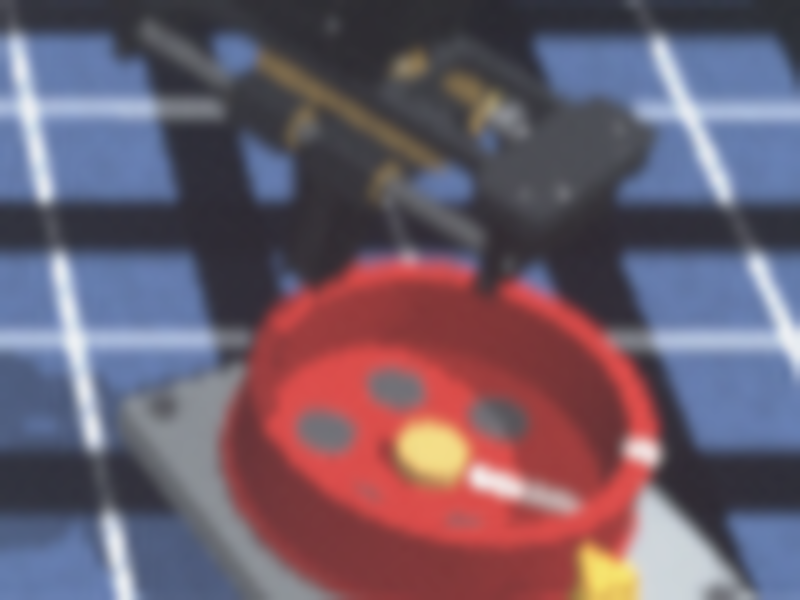

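The fingers are shut with nothing between them. In both the wrist and scene pictures the tips end about 25 mm higher than the reported TCP: wrist row ≈227 instead of 212, and scene crop ≈(320,275) instead of (304,336). That puts the tips at rim-top height, so they closed just above the rim. I'll reopen, lower by 1 cm (safe either way) and close again as a test.

>>> arm_command(moves=[0,0,0,0,0,0,0,0,0,0,0,0,0,0,0,0,0,0,0,0,0,0,0,0,0,0,0.5,0,0,0,0.5,0,0,0,0,0,0,0,0,0], fingers=50)

```text
time: 5.13
ee_pos: [0.5455, 0.1509, 0.0355]
eef_rot: [0.424, 0.905, -0.0, -0.0]
ft_force: [0.3, -1.0, 0.0]
width: 0.0433
grip_force: 0.0
```

>>> arm_command(moves=[0,0,0,0,0,0,0,0,0,0,0,0,0,0,0,0,0,0,0,0,0,0,0,0,0,0,0,0,0,0,0,0], fingers=0, squeeze=10)

```text
time: 5.8
ee_pos: [0.5459, 0.151, 0.0361]
eef_rot: [0.424, 0.905, -0.0, 0.0]
ft_force: [0.1, -0.2, 0.1]
width: 0.0023
grip_force: 0.0
```

```bash
python3 - <<'E'
from h import *
s=r.read_state(); p=s['ee_pos']; M=R.from_quat(s['eef_rot']); print(s['width'],s['ft_force'])
out=[]
for n,(u,v,w,h) in dict(scene=(310,155,90,67),wrist=(190,190,120,90)).items():
    ci=r.camera_info(n); im=r.camera(n)[:,:,::-1][v:v+h,u:u+w]; k=400/w
    im=cv2.resize(im,(400,300),interpolation=cv2.INTER_CUBIC); im=np.clip(im.astype(float)*1.8,0,255).astype(np.uint8); raw=im.copy()
    for h_,c in((0,(0,255,0)),(-.02,(255,255,0)),(-.04,(255,0,255)),(-.06,(0,255,255))):
        for x in(-.0095,.0095):
            q=(w2px(ci,p+M.apply([x,0,h_]))[0]-[u,v])*k; cv2.circle(im,tuple(int(t) for t in q),3,c,-1)
    out.append(np.hstack([raw,im]))
cv2.imwrite("pics/m5.png",np.vstack(out))
E
```

```text
0.002346173768740871 [ 0.05717014 -0.15653583  0.12385873]
```

View pics/m5.png

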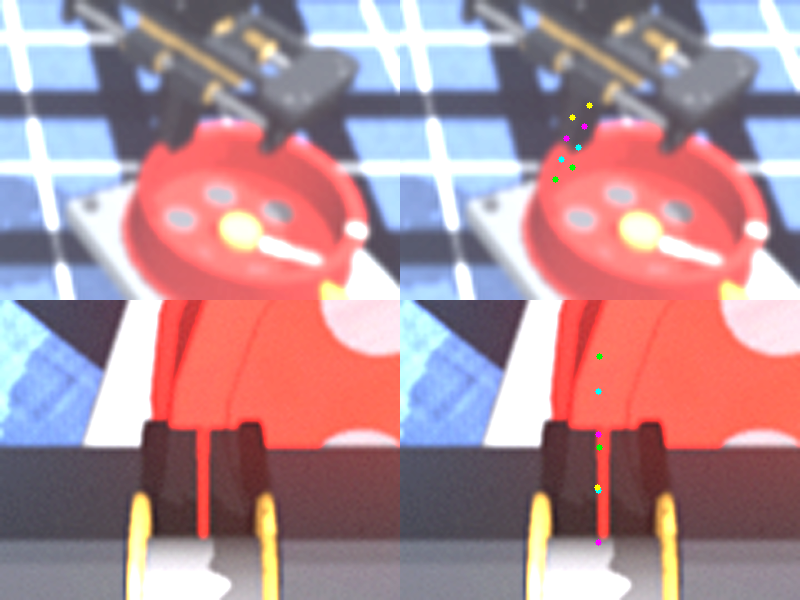

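Both overlays show the finger ends about 30–36 mm above the reported TCP, right at rim-top level. Shutting freely at a reported 36 mm confirms the true tips are above 68 mm. I'll open and lower 1.5 cm more; the true tips stay above 53 mm, so this is safe.

>>> arm_command(moves=[0,0,0,0,0,0,0,0,0,0,0,0,0,0,0,0,0,0,0,0,0,0,0,0,0,0,0.5,0,0,0,0.5,0,0,0,0.5,0,0,0,0,0], fingers=50)

```text
time: 6.73
ee_pos: [0.5451, 0.1507, 0.0196]
eef_rot: [0.424, 0.905, -0.001, -0.001]
ft_force: [-0.1, 0.3, -0.6]
width: 0.0432
grip_force: 0.0
```

>>> arm_command(moves=[0,0,0,0,0,0,0,0,0,0,0,0,0,0,0,0,0,0,0,0,0,0,0,0,0,0,0,0,0,0,0,0], fingers=0, squeeze=10)

```text
time: 7.4
ee_pos: [0.5451, 0.1497, 0.0209]
eef_rot: [0.425, 0.905, -0.001, -0.0]
ft_force: [-4.9, -4.2, 3.8]
width: 0.0094
grip_force: 9.9
```

The rim is caught (width 9.4 mm, grip 9.9 N). Now I'll sweep it 44° clockwise along the arc.

>>> arm_command(moves=[0.24,0.004,0,2,0.49,0.017,0,4,0.49,0.017,0,4,0.49,0.017,0,4,0.49,0.017,0,4,0.49,0.017,0,4,0.49,0.017,0,4,0.49,0.017,0,4,0.49,0.017,0,4,0.49,0.017,0,4,0.24,0.004,0,2,0,0,0,0], squeeze=20)

```text
time: 8.4
ee_pos: [0.5298, 0.1952, 0.021]
eef_rot: [0.709, 0.705, -0.001, 0.001]
ft_force: [0.1, -3.0, 1.1]
width: 0.0091
grip_force: 20.0
```

>>> arm_command(moves=[0.24,0.004,0,2,0.24,0.004,0,2,0,0,0,0,0,0,0,0,0,0,0,0])

```text
time: 8.82
ee_pos: [0.53, 0.1999, 0.021]
eef_rot: [0.732, 0.681, -0.0, 0.0]
ft_force: [-0.1, -5.6, 1.9]
width: 0.009
grip_force: 20.0
```

```bash
python3 - <<'E'
from h import *
s=r.read_state(); y=R.from_quat(s['eef_rot']).as_matrix()[:,1]
d=s['ee_pos'][:2]-[.5993,.1937]
print(np.degrees(np.arctan2(y[1],y[0]))+180,np.degrees(np.arctan2(*d[::-1]))%360,np.hypot(*d),s['width'],s['grip_force'])
ci=r.camera_info("wrist"); h=w2px(ci,[.5993,.1937,.039])[0]; print(h)
measure("wrist",h,"pics/w6.png")
E
```

```text
175.82127617992023 174.89684477135228 0.06953499731146391 0.008990825873031199 19.956942614517175
[365.02015473 233.50952971]
hub axis [0.6006 0.1992] rim axis [0.5949 0.1985] resid 0.0024
line floor 13.13 770 line rim 17.84 21
ptr tip r 0.0749 ang 38.84 centroid ang 38.87 82 [507. 145.]
ptr tip r 0.081 ang -178.77 centroid ang -171.86 211 [216. 278.]
ptr tip r 0.0409 ang -94.1 centroid ang -148.29 5172 [248. 326.]
```

>>> arm_command(moves=[0,0,0,0,0,0,0,0,0,0,0,0,0,0,0,0,0,0,-1,0,0,0,-2,0,0,0,-3,0,0,0,-3,0,0,0,-3,0,-1,0.5,-3,0,-2,1,-2,0], fingers=50)

```text
time: 9.78
ee_pos: [0.5421, 0.1735, 0.1953]
eef_rot: [0.731, 0.683, 0.002, 0.0]
ft_force: [1.1, -0.1, -0.5]
width: 0.0434
grip_force: 0.0
```

>>> arm_command(moves=[-3,1,-1,0,-3,1,-1,0,-2,1,-1,0,0,0,0,0,0,0,0,0,0,0,0,0])

```text
time: 10.28
ee_pos: [0.5662, 0.0891, 0.2213]
eef_rot: [0.732, 0.681, 0.0, -0.0]
ft_force: [0.5, -0.1, 0.0]
width: 0.0437
grip_force: 0.0
```

```bash
python3 - <<'E'
from h import *
ci=r.camera_info("wrist"); h=w2px(ci,[.5993,.1937,.039])[0]; print(h)
a=measure("wrist",h,"pics/w7.png")
E
```

```text
[273.28021948  73.17113942]
hub axis [0.5992 0.1937] rim axis [0.5991 0.1938] resid 0.0009
line floor 21.55 276 line rim 21.58 75
ptr tip r 0.0803 ang 21.33 centroid ang 21.11 422 [361.  28.]
```

View pics/w7.png

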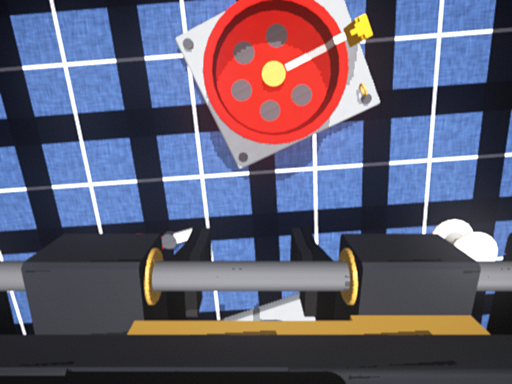

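The wrist view shows the white line running from the hub (273,73) straight to the pointer (358,30). Line at 21.6°, pointer at 21.3°: aligned within measurement error. The gripper is open and clear, so I'll hand in.

```bash
python3 -c "
from bench import r
print(r.close_job())"
```

```text
the job is handed in; nothing more can be done
None
```

The red wheel's white line now faces its yellow pointer to within about 0.3° by the wrist camera; I let go, backed the arm off and handed the job in at about 10.3 s, with no contact with the blue winder, spool, jar or pliers.

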